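# Set the measuring unit's dial to rings

## Task

Set the measuring unit for rings: with a fingertip, gently push the tab on its dial round until it points at the middle of the ring symbol, and then press the round set button all the way down and let it come up again. Nothing is gripped or picked up, and the things standing about stay where they are.

Things in the scene. Friction and masses are not known exactly. Their poses are not given: they have to be found in the camera images.
- unit: measuring unit, a flat grey housing with a black top plate, 220 mm deep (its x) by 290 mm wide (its y), fixed to the bench; its top plate is 30 mm above the bench. Origin at the centre of its underside, x toward the back, y to the left, z up. The dial sits on the left part of the top, the set button at the front right
- dial: round aluminium dial, 110 mm across, on the unit. Turns either way about its vertical axis (over half a turn each way from the front) with light steady friction (0.12 N m), no clicks, stays where left. Origin on its axis, 33 mm above the bench; flat top 44 mm above the bench, with a thin 24 mm cap in the middle. Its one tab stands near the rim on the dial's own -x side
- dial_axis (a point): point on the dial's axis, 45 mm above the bench
- tab_middle (a point): middle of the upright tab on the dial, 47 mm from the axis, 58 mm above the bench. The tab spans 30 to 64 mm from the axis, is 10 mm thick and rises from the disc to 75 mm above the bench; a small nose at its foot reaches out to 69 mm. At the start it points toward the unit's front, up to 46 degrees to either side
- tab_point (a point): the spot the tab points at: on the radial line through the tab, 86 mm from the axis (the symbols stand at this same radius)
- sym_ring: the ring symbol: raised flat steel ring, 34 mm outside, 20 mm inside, 4 mm thick. Origin at its centre, on the top plate (30 mm above the bench). Five fixed symbols stand round the dial 86 mm from its axis, about 50 degrees apart, at its sides and back (none in front); which stands where varies
- sym_square: another symbol: solid square, 28 mm, 4 mm thick; origin as for the ring
- sym_bar: another symbol: single bar, 35x9 mm, 4 mm thick; origin as for the ring
- sym_cross: another symbol: cross, 34 mm across, 9 mm arms, 4 mm thick; origin as for the ring
- sym_studs: another symbol: two round studs of 15 mm, 20 mm apart, 4 mm thick; origin as for the ring
- set_button (a joint): travel of the round steel set button, 44 mm across, in m: 0 up, 0.006 fully down; a spring brings it back; fully down takes 5 N
- set_button_top (a point): centre of the button's upper face, where to press straight down
- collet: turned steel collet, 33 mm across, 41 mm tall, standing on the back right corner of the unit's top plate (bystander); origin at the centre of its underside
- jar_a: small clear parts jar with a screw lid, 42 mm across, 45 mm tall, on the bench to the right of the unit (bystander); origin at the centre of its underside
- solder_spool: spool of solder standing on its flange, 50 mm across, 36 mm tall, on the bench to the right of the unit (bystander); origin at the centre of its underside
- bearing_shell: black turned ring, 52x64x20 mm, lying flat on the bench to the right of the unit (bystander, not the ring symbol); origin at the centre of its underside
- screwdriver_blue: small screwdriver, 130 mm long, 18 mm thick, lying on the bench along the unit's left edge (bystander); origin at the centre of its underside
- v_block: dark steel V-block, 36x38x40 mm, on the bench far to the right (bystander); origin at the centre of its underside

How it is judged:
On the way, in this order (a step that is already met when the one before it is completed fails the run):
1. the tab points at the ring symbol (horizontal distance between tab_point and sym_ring below 0.012 m and angular speed of dial below 0.1 rad/s), for 0.2 s.
2. the set button is pressed down (horizontal distance between tab_point and sym_ring below 0.012 m and value of joint set_button above 0.0045 m), for 0.05 s.
At the end, for the whole second after the job is handed in: The tab points within 12 mm of the centre of the ring symbol (about 8 degrees), the dial is still, the button has been pressed (4.5 mm or more) after that and is up again, and each bystander is within 15 mm of where it stood (horizontal distance between tab_point and sym_ring below 0.012 m and angular speed of dial below 0.05 rad/s and value of joint set_button below 0.0015 m and distance of each of collet, jar_a, solder_spool, bearing_shell, screwdriver_blue, v_block from where it was at the start of the episode below 0.015 m); the robot touches nothing.
It fails at once if the set button is pressed while the tab is not at the ring symbol (value of joint set_button above 0.003 m and not (horizontal distance between tab_point and sym_ring below 0.014 m)).
It fails at once if the dial or its tab is gripped or pushed hard (over 18 N) (contact force between the fingers and dial above 18 N).
It fails at once if a bystander is moved or lifted (distance of any of collet, jar_a, solder_spool, bearing_shell, screwdriver_blue, v_block from where it was at the start of the episode above 0.015 m).
It also fails if it takes over 46 s, if anything falls off the work surface, if the arm or the gripper's body presses on something with over 40 N, if the wrist force passes 120 N, or if a joint passes its speed limit or range.

## Robot

A 7-joint arm with a two-finger parallel gripper is mounted at the origin on a cart in front of the work surface, level with it; the furniture and walls round the work are solid. World frame = base frame: x ahead of the robot, y to its left, z up, the work surface at z = 0. Lengths are in m, angles in rad, forces in N, time in s.
With the tool pointing down it reaches from about 0.4 to 0.925 m from the base axis. Payload 4.1 kg.
Tool frame: the origin (TCP) lies where the fingers leave the gripper's body, on its centre line; the fingertips stand ctrl.tcp_to_tips ahead of it and the grasp point (between the pads) lies 54 mm ahead of it (ctrl.tcp_to_tips is the distance from the TCP to the fingertips, in m); z points along the fingers, y is the line along which they close (so a half turn about z gives the same grasp; the last joint's range is limited). The gripper opens to 85 mm and grips with 20 to 120 N. Pads are 22 mm wide; open, the fingers measure 114 mm over their backs; the gripper's body (76 mm by 85 mm) begins 54 mm behind the grasp point. The pads swing forward as they close: fully open they stand 13 mm farther back than shut.
Start: joints at [-1.338, 0.398, 0.045, 1.537, -0.019, 1.207, -0.051], TCP at [0.212, 0.615, 0.304] pointing down, gripper open.
Joint ranges: [-2.82, 2.82], [-0.49, 2.23], [-1.37, 1.46], [0, 2.46], [-1.36, 4.5], [0.23, 2], [-2.94, 2.94]. Speed limits (rad/s): [2.57, 2.57, 3.14, 3.14, 3.14, 3.14, 3.14].

## Interface

Orientations are given as a 3x3 rotation matrix whose columns are the frame's x, y, z axes.
In Python, from bench import ctrl, read_camera gives the robot as it stands. The module is installed in compiled form; this text tells all that it offers.
- The arm moves only by the tool step_arm, never from a script. Its argument "steps" is a list of rows, each an object with "travel": the shift along the tool's x, y, z in units of 40 mm (1.0 is 40 mm), a list of three; "turn": the turn, a rotation vector about the tool's x, y, z in units of 5 degrees (1.0 is 5 degrees), a list of three. A call has 1 to 20 rows; each row shifts and turns the commanded pose from where the row before left it, along the tool's axes as they then stand; what a row does not reach is not made up. A row lasts 1/10 s, in which the tool goes at most 50 mm and 8.59 degrees, less where a joint would pass 70% of its speed; a pose out of reach is approached as far as the arm can. A call is refused whole if a number of a shift passes 1 or a number of a turn 1, either way. A call with a gripper value outside its range is refused whole. "jaw" is the closure in counts, from 0 (fully open) to 255 (shut), set as the call begins (left out, the last holds). The fingers move at their own pace and stop on an object; the grip force is fixed at half the most. Time passes only in rows, so rows that do not move let the fingers close. It gives the time, the measured TCP pose, the force, the opening and the grip force at its end, in the units of the state.
- ctrl.observe(): the state, without advancing time (a new reading comes with each control period).
- read_camera(name): name is "scene" or "top"; returns a dict with "img" (384x512x3 uint8, red, green, blue), "intrinsics" (3x3 intrinsics, pixels), "pose" (4x4, takes a point from camera to world coordinates). Camera axes: x right, y up, looking along -z (the intrinsics and any distortion apply to the point x, -y, -z); pixel columns grow to the right and rows downward; lengths in m; the calibration is good to about 2 mm. A picture is of the moment at which its call begins. There is no depth.
- ctrl.close_job(): hands the job in; it is judged then, once.
The state is a dict: "t": time; "qpos": joint angles; "dq": joint speeds; "joint_efforts": joint torques, N m; "tool_pos": TCP position; "tool_rot": TCP orientation; "ft_force": force on the tool from outside, world axes, zero at the start; "ft_torque": the same for the moment, N m; "gripper_width": opening from 0.0 (shut) to 1.0 (fully open); "gripper_force": force on a finger pad.
Only numpy, scipy, OpenCV 4.12 (cv2) and the standard library are available. Lean on these libraries where they do the work, as an engineer would, in place of code of your own. Each camera call takes 0.05 s, during which the arm holds its last target. There are 200 camera calls.

## Working session

There is one attempt and no reset: what is moved stays moved. The work goes in short steps, Python scripts to look and compute and a tool call to move; the robot and the scene stay as the last step left them, time stands still between calls to the robot, and variables do not carry over. Pictures are saved under pics/ and viewed, at most 10 in all, crops included, and the job is handed in when it is done.

Besides the shell and the picture viewer there is one more tool, called after ">>>" as name(argument=value, ...), one argument or row to a line, values as JSON. step_arm: Moves the arm, as the interface text tells. Its arguments: {"type":"object","properties":{"steps":{"type":"array"},"jaw":{"type":"number"}},"required":["steps"]}

```bash
mkdir -p pics; python3 - <<'E'
from bench import ctrl, read_camera
import cv2,numpy as np
np.set_printoptions(precision=4,suppress=True)
for n in("top","scene"):
    c=read_camera(n); cv2.imwrite(f"pics/{n}0.png",c["img"][:,:,::-1]); print(n,c["intrinsics"],c["pose"],[k for k in c])
s=ctrl.observe(); print(s, ctrl.tcp_to_tips)
im=cv2.imread("pics/top0.png")
E
```

```text
top [[396.0895   0.     253.8938]
 [  0.     396.0895 191.0295]
 [  0.       0.       1.    ]] [[ 0.0133  0.9967 -0.0805  0.4664]
 [-0.9998  0.0122 -0.0142 -0.282 ]
 [-0.0131  0.0807  0.9967  1.3364]
 [ 0.      0.      0.      1.    ]] ['img', 'intrinsics', 'pose']
scene [[394.5602   0.     262.9368]
 [  0.     394.5602 183.44  ]
 [  0.       0.       1.    ]] [[ 0.7157  0.4375 -0.5443 -0.001 ]
 [-0.6982  0.4638 -0.5453 -0.8329]
 [ 0.0139  0.7704  0.6375  0.7452]
 [ 0.      0.      0.      1.    ]] ['img', 'intrinsics', 'pose']
{'t': 0.1, 'qpos': array([-1.338 ,  0.3991,  0.0451,  1.5377, -0.0187,  1.2069, -0.0507]), 'dq': array([ 0.0011, -0.0018, -0.0004, -0.0041,  0.0001,  0.001 , -0.0011]), 'joint_efforts': array([  0.0035, -47.6263,   1.3702, -25.4951,   0.0121,   0.005 ,
        -0.    ]), 'tool_pos': array([0.2116, 0.6141, 0.303 ]), 'tool_rot': array([[-0.9455,  0.3257, -0.0004],
       [ 0.3257,  0.9455, -0.0017],
       [-0.0001, -0.0018, -1.    ]]), 'ft_force': array([0.4702, 0.2174, 0.0032]), 'ft_torque': array([ 0.0015, -0.0105, -0.0052]), 'gripper_force': 0.0, 'gripper_width': 1.0004188927199353} 0.0726
```

View pics/top0.png

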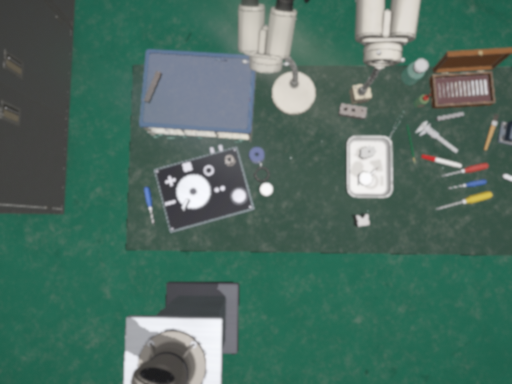

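View pics/scene0.png

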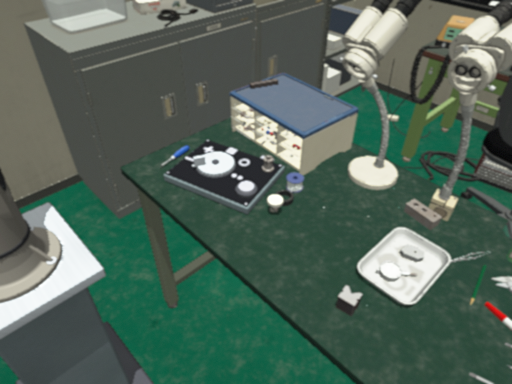

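The top view shows the unit at about (205,188), with the dial at (193,191) and the button at (238,195). I'll enlarge both views.

```bash
cat > h.py <<'E'
from bench import ctrl, read_camera
import cv2,numpy as np
np.set_printoptions(precision=4,suppress=True)
def ray(c,u,v,z):
    K,P=c["intrinsics"],c["pose"]
    d=P[:3,:3]@np.array([(u-K[0,2])/K[0,0],-(v-K[1,2])/K[1,1],-1]); o=P[:3,3]
    return o+d*(z-o[2])/d[2]
def pix(c,p):
    K,P=c["intrinsics"],c["pose"]
    q=P[:3,:3].T@(np.asarray(p)-P[:3,3]); return np.array([K[0,2]+K[0,0]*q[0]/-q[2],K[1,2]-K[1,1]*q[1]/-q[2]])
def crop(c,u0,v0,w,h,s,name):
    cv2.imwrite(name,cv2.resize(c["img"][v0:v0+h,u0:u0+w,::-1],None,fx=s,fy=s,interpolation=cv2.INTER_CUBIC))
E
python3 - <<'E'
from h import *
c=read_camera("top"); crop(c,140,140,120,96,6,"pics/t1.png")
s=read_camera("scene"); crop(s,150,130,160,90,5,"pics/s1.png")
E
```

```text
(no output)
```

View pics/t1.png

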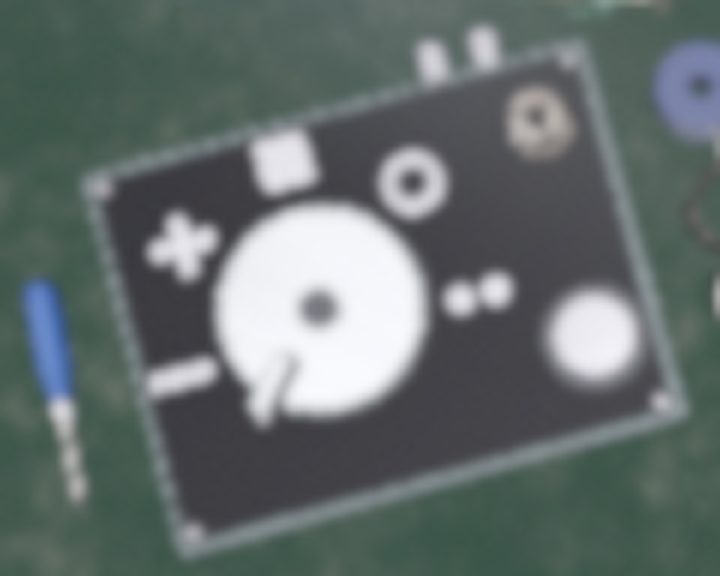

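View pics/s1.png

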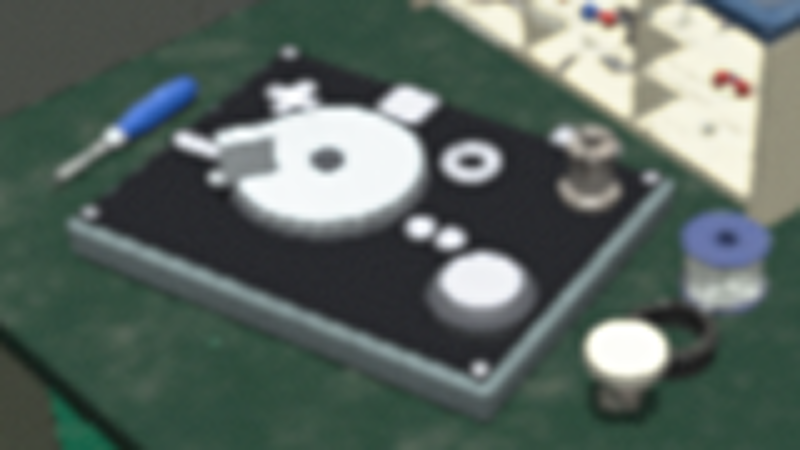

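Top crop: the ring is at (412,184), the dial cap at (319,308) and the button at (594,335). The tab is at about (273,388), beside the bar, pointing front-left. Collet, spool and jar lie to the right.

```bash
python3 - <<'E'
from h import *
c=read_camera("top"); s=read_camera("scene")
f=lambda u,v,z:ray(c,140+(u+.5)/6-.5,140+(v+.5)/6-.5,z)
g=lambda u,v,z:ray(s,150+(u+.5)/5-.5,130+(v+.5)/5-.5,z)
ax=f(319,308,.045)
for n,u,v,z in [("ax",319,308,.045),("ring",412,184,.034),("sq",284,161,.034),("cross",182,247,.034),("bar",182,376,.034),("studs",479,295,.034),("tabtop_in",290,358,.075),("tabtop_out",262,415,.075),("btn",594,335,.045),("collet",537,118,.071),("cFL",190,540,.03),("cFR",680,410,.03),("cBL",92,180,.03),("cBR",582,47,.03)]:
    p=f(u,v,z); d=p-ax; print(n,p,"r %.4f ang %.1f"%(np.hypot(*d[:2]),np.degrees(np.arctan2(d[1],d[0]))))
print("scene")
ax2=g(327,159,.045)
for n,u,v,z in [("ax",327,159,.045),("ring",471,161,.034),("sq",409,104,.034),("studs",436,233,.034),("btn",484,280,.045),("tabtop_in",275,140,.075),("tabtop_out",222,146,.075)]:
    p=g(u,v,z); d=p-ax2; print(n,p,"r %.4f ang %.1f"%(np.hypot(*d[:2]),np.degrees(np.arctan2(d[1],d[0]))))
E
```

```text
ax [ 0.5686 -0.0632  0.045 ] r 0.0000 ang 0.0
ring [ 0.6389 -0.1111  0.034 ] r 0.0851 ang -34.3
sq [ 0.6509 -0.0398  0.034 ] r 0.0856 ang 15.9
cross [0.6023 0.0154 0.034 ] r 0.0855 ang 66.8
bar [0.531  0.0132 0.034 ] r 0.0852 ang 116.2
studs [ 0.5777 -0.1494  0.034 ] r 0.0867 ang -84.0
tabtop_in [ 0.5393 -0.0535  0.075 ] r 0.0309 ang 161.7
tabtop_out [ 0.5087 -0.0393  0.075 ] r 0.0644 ang 158.3
btn [ 0.5556 -0.2137  0.045 ] r 0.1511 ang -94.9
collet [ 0.6705 -0.1825  0.071 ] r 0.1569 ang -49.5
cFL [0.4412 0.007  0.03  ] r 0.1454 ang 151.1
cFR [ 0.516  -0.2609  0.03  ] r 0.2046 ang -104.9
cBL [0.6396 0.0676 0.03  ] r 0.1488 ang 61.5
cBR [ 0.7173 -0.2036  0.03  ] r 0.2046 ang -43.4
scene
ax [ 0.565  -0.0623  0.045 ] r 0.0000 ang 0.0
ring [ 0.6359 -0.1113  0.034 ] r 0.0862 ang -34.6
sq [ 0.6479 -0.0401  0.034 ] r 0.0859 ang 15.0
studs [ 0.5743 -0.1492  0.034 ] r 0.0874 ang -83.9
btn [ 0.5571 -0.2093  0.045 ] r 0.1472 ang -93.0
tabtop_in [ 0.5305 -0.0605  0.075 ] r 0.0345 ang 176.9
tabtop_out [ 0.5048 -0.0444  0.075 ] r 0.0628 ang 163.4
```

The two cameras agree on the layout:
- **Dial:** axis at about (0.567, -0.063).
- **Ring:** at about -34°, radius 86 mm.
- **Tab:** at about 160°, with the unit's front at 196°.

I'll push counter-clockwise through the front, roughly 166°. First I move over with the jaw shut.

>>> step_arm(
  jaw=255,
  steps=[
    {"travel":[-0.4,-0.4,0],"turn":[0,0,0]},
    {"travel":[-0.7,-0.68,0],"turn":[0,0,0]},
    {"travel":[-0.7,-0.68,0],"turn":[0,0,0]},
    {"travel":[-0.7,-0.68,0],"turn":[0,0,0]},
    {"travel":[-0.7,-0.68,0],"turn":[0,0,0]},
    {"travel":[-0.7,-0.68,0],"turn":[0,0,0]},
    {"travel":[-0.7,-0.68,0],"turn":[0,0,0]},
    {"travel":[-0.7,-0.68,0],"turn":[0,0,0]},
    {"travel":[-0.7,-0.68,0],"turn":[0,0,0]},
    {"travel":[-0.7,-0.68,0],"turn":[0,0,0]},
    {"travel":[-0.7,-0.68,0],"turn":[0,0,0]},
    {"travel":[-0.7,-0.68,0],"turn":[0,0,0]},
    {"travel":[-0.7,-0.68,0],"turn":[0,0,0]},
    {"travel":[-0.7,-0.68,0],"turn":[0,0,0]},
    {"travel":[-0.7,-0.68,0],"turn":[0,0,0]},
    {"travel":[-0.7,-0.68,0],"turn":[0,0,0]},
    {"travel":[-0.7,-0.68,0],"turn":[0,0,0]},
    {"travel":[-0.7,-0.68,0],"turn":[0,0,0]},
    {"travel":[-0.4,-0.4,0],"turn":[0,0,0]},
    {"travel":[0,0,0],"turn":[0,0,0]},
  ],
)

```text
t: 2.3
tool_pos: [0.5318, -0.0224, 0.3042]
tool_rot: [[-0.943, 0.332, 0.001], [0.332, 0.943, -0.002], [-0.002, -0.002, -1.0]]
ft_force: [0.0, 0.2, 0.5]
gripper_width: -0.0
gripper_force: 0.0
```

```bash
python3 - <<'E'
from h import *
s=ctrl.observe(); print(s['qpos'],s['tool_pos'],s['tool_rot'],s['ft_force'],ctrl.tcp_to_tips,s['gripper_width'],s['t'])
E
```

```text
[-0.5049  0.2104  0.5419  1.8291 -0.1168  1.133   1.3093] [ 0.5318 -0.0224  0.3042] [[-0.9433  0.3319  0.0011]
 [ 0.3319  0.9433 -0.0022]
 [-0.0018 -0.0017 -1.    ]] [0.0207 0.1593 0.5286] 0.0726 -4.582671296479605e-05 2.3
```

>>> step_arm(
  steps=[
    {"travel":[0,0,0.1],"turn":[0,0,0.6]},
    {"travel":[0,0,0.2],"turn":[0,0,1]},
    {"travel":[0,0,0.2],"turn":[0,0,1]},
    {"travel":[0,0,0.2],"turn":[0,0,1]},
    {"travel":[0,0,0.2],"turn":[0,0,1]},
    {"travel":[0,0,0.2],"turn":[0,0,1]},
    {"travel":[0,0,0.2],"turn":[0,0,1]},
    {"travel":[0,0,0.2],"turn":[0,0,1]},
    {"travel":[0,0,0.2],"turn":[0,0,1]},
    {"travel":[0,0,0.2],"turn":[0,0,1]},
    {"travel":[0,0,0.2],"turn":[0,0,1]},
    {"travel":[0,0,0.2],"turn":[0,0,1]},
    {"travel":[0,0,0.2],"turn":[0,0,1]},
    {"travel":[0,0,0.2],"turn":[0,0,1]},
    {"travel":[0,0,0.2],"turn":[0,0,1]},
    {"travel":[0,0,0.2],"turn":[0,0,1]},
    {"travel":[0,0,0.2],"turn":[0,0,1]},
    {"travel":[0,0,0.2],"turn":[0,0,1]},
    {"travel":[0,0,0.1],"turn":[0,0,0.6]},
    {"travel":[0,0,0],"turn":[0,0,0]},
  ],
)

```text
t: 4.3
tool_pos: [0.5303, -0.0168, 0.1591]
tool_rot: [[0.34, 0.94, -0.002], [0.94, -0.34, 0.001], [0.0, -0.002, -1.0]]
ft_force: [-0.4, -0.8, -0.0]
gripper_width: 0.002
gripper_force: 0.0
```

```bash
python3 - <<'E'
from h import *
s=ctrl.observe(); print(s['qpos'],s['tool_pos'],s['tool_rot'],s['ft_force'],s['t'])
c=read_camera("scene"); crop(c,130,100,160,110,5,"pics/s2.png"); p=s['tool_pos']-[0,0,.0726]; print("tip px",(pix(c,p)-[130,100])*5)
E
```

```text
[-0.6601  0.4601  0.7718  1.9821 -0.4197  0.8653 -0.008 ] [ 0.5303 -0.0168  0.1591] [[ 0.3404  0.9403 -0.0019]
 [ 0.9403 -0.3404  0.0007]
 [ 0.     -0.002  -1.    ]] [-0.3882 -0.7816 -0.0287] 4.3
tip px [325.0131 240.1338]
```

View pics/s2.png

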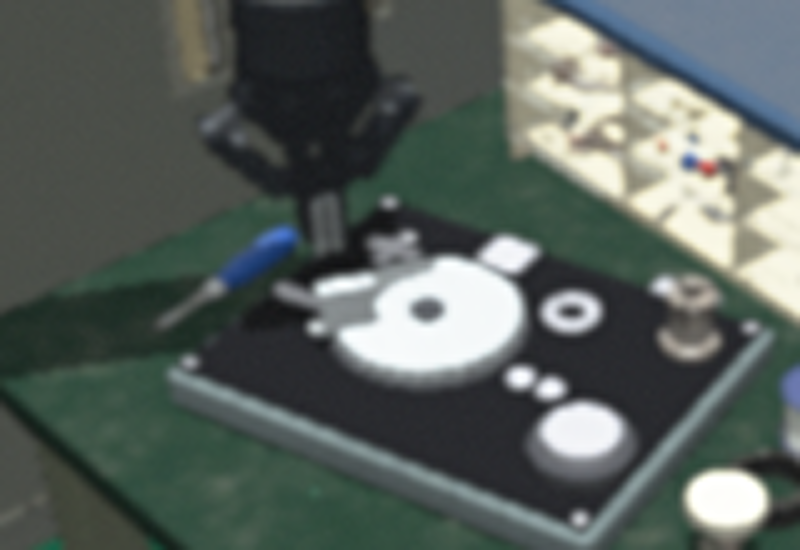

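The tip is at about (322,245), close to the prediction (325,240), on the free left side of the tab. I'll descend and close the gap.

>>> step_arm(
  steps=[
    {"travel":[0,0,0.2],"turn":[0,0,0]},
    {"travel":[0,0,0.22],"turn":[0,0,0]},
    {"travel":[0,0,0.22],"turn":[0,0,0]},
    {"travel":[0,0,0.2],"turn":[0,0,0]},
    {"travel":[0,0,0],"turn":[0,0,0]},
    {"travel":[-0.05,0,0],"turn":[0,0,0]},
    {"travel":[-0.05,0,0],"turn":[0,0,0]},
    {"travel":[-0.05,0,0],"turn":[0,0,0]},
    {"travel":[-0.05,0,0],"turn":[0,0,0]},
    {"travel":[-0.05,0,0],"turn":[0,0,0]},
    {"travel":[-0.05,0,0],"turn":[0,0,0]},
    {"travel":[0,0,0],"turn":[0,0,0]},
  ],
)

```text
t: 5.55
tool_pos: [0.5268, -0.0295, 0.1264]
tool_rot: [[0.342, 0.94, -0.0], [0.94, -0.342, 0.001], [0.001, -0.0, -1.0]]
ft_force: [-0.5, 2.7, 0.6]
gripper_width: -0.001
gripper_force: 1.1
```

Contact at 2.7 N, with the tab estimated at about 159°. Next I orbit the tool about the dial axis.

>>> step_arm(
  steps=[
    {"travel":[-0.033,-0.01,0],"turn":[0,0,-0.3]},
    {"travel":[-0.055,-0.017,0],"turn":[0,0,-0.5]},
    {"travel":[-0.077,-0.022,0],"turn":[0,0,-0.7]},
    {"travel":[-0.077,-0.022,0],"turn":[0,0,-0.7]},
    {"travel":[-0.077,-0.022,0],"turn":[0,0,-0.7]},
    {"travel":[-0.077,-0.022,0],"turn":[0,0,-0.7]},
    {"travel":[-0.077,-0.022,0],"turn":[0,0,-0.7]},
    {"travel":[-0.077,-0.022,0],"turn":[0,0,-0.7]},
    {"travel":[-0.077,-0.022,0],"turn":[0,0,-0.7]},
    {"travel":[-0.077,-0.022,0],"turn":[0,0,-0.7]},
  ],
)

```text
t: 6.55
tool_pos: [0.5162, -0.0562, 0.1263]
tool_rot: [[-0.212, 0.977, 0.0], [0.977, 0.212, 0.0], [0.0, 0.0, -1.0]]
ft_force: [1.1, 3.1, -0.0]
gripper_width: 0.002
gripper_force: 1.6
```

```bash
cat > st.py <<'E'
from h import *
s=ctrl.observe(); p=s['tool_pos']; R=s['tool_rot']; r=p[:2]-[.567,-.063]
print("pos",p,"rel in tool mm",1e3*(R[:2,:2].T@r),"x yaw",np.degrees(np.arctan2(R[1,0],R[0,0])),"ang",np.degrees(np.arctan2(r[1],r[0])),"f",R.T@s['ft_force'],"q7",s['qpos'],s['t'])
E
python3 st.py
```

```text
pos [ 0.5162 -0.0562  0.1263] rel in tool mm [ 17.3952 -48.1743] x yaw 102.22065563081489 ang 172.36660660157182 f [2.8214 1.7099 0.0248] q7 [-0.4545  0.4483  0.5949  2.0285 -0.3585  0.7666  0.57  ] 6.55
```

>>> step_arm(
  steps=[
    {"travel":[-0.086,-0.027,0],"turn":[0,0,-0.8]},
    {"travel":[-0.086,-0.027,0],"turn":[0,0,-0.8]},
    {"travel":[-0.086,-0.027,0],"turn":[0,0,-0.8]},
    {"travel":[-0.086,-0.027,0],"turn":[0,0,-0.8]},
    {"travel":[-0.086,-0.027,0],"turn":[0,0,-0.8]},
    {"travel":[-0.086,-0.027,0],"turn":[0,0,-0.8]},
    {"travel":[-0.086,-0.027,0],"turn":[0,0,-0.8]},
    {"travel":[-0.086,-0.027,0],"turn":[0,0,-0.8]},
    {"travel":[-0.086,-0.027,0],"turn":[0,0,-0.8]},
    {"travel":[-0.086,-0.027,0],"turn":[0,0,-0.8]},
    {"travel":[-0.086,-0.027,0],"turn":[0,0,-0.8]},
    {"travel":[-0.086,-0.027,0],"turn":[0,0,-0.8]},
  ],
)

```text
t: 7.75
tool_pos: [0.5273, -0.0967, 0.1258]
tool_rot: [[-0.868, 0.497, -0.002], [0.497, 0.868, 0.0], [0.002, -0.001, -1.0]]
ft_force: [-0.6, 2.7, 0.1]
gripper_width: -0.002
gripper_force: 1.3
```

```bash
python3 st.py
```

```text
pos [ 0.5273 -0.0967  0.1258] rel in tool mm [ 17.7501 -48.9662] x yaw 150.22233580160642 ang -139.7030922562633 f [ 1.8752  2.0349 -0.0547] q7 [-0.2115  0.4353  0.3874  1.9844 -0.232   0.7663  1.3629] 7.75
```

>>> step_arm(
  steps=[
    {"travel":[-0.087,-0.027,0],"turn":[0,0,-0.8]},
    {"travel":[-0.087,-0.027,0],"turn":[0,0,-0.8]},
    {"travel":[-0.087,-0.027,0],"turn":[0,0,-0.8]},
    {"travel":[-0.087,-0.027,0],"turn":[0,0,-0.8]},
    {"travel":[-0.087,-0.027,0],"turn":[0,0,-0.8]},
    {"travel":[-0.087,-0.027,0],"turn":[0,0,-0.8]},
    {"travel":[-0.087,-0.027,0],"turn":[0,0,-0.8]},
    {"travel":[-0.087,-0.027,0],"turn":[0,0,-0.8]},
    {"travel":[-0.087,-0.027,0],"turn":[0,0,-0.8]},
    {"travel":[-0.087,-0.027,0],"turn":[0,0,-0.8]},
    {"travel":[-0.087,-0.027,0],"turn":[0,0,-0.8]},
    {"travel":[-0.087,-0.027,0],"turn":[0,0,-0.8]},
    {"travel":[-0.087,-0.027,0],"turn":[0,0,-0.8]},
    {"travel":[-0.087,-0.027,0],"turn":[0,0,-0.8]},
    {"travel":[-0.087,-0.027,0],"turn":[0,0,-0.8]},
    {"travel":[-0.087,-0.027,0],"turn":[0,0,-0.8]},
  ],
)

```text
t: 9.35
tool_pos: [0.5793, -0.115, 0.1256]
tool_rot: [[-0.828, -0.561, -0.004], [-0.561, 0.828, -0.002], [0.004, 0.0, -1.0]]
ft_force: [-2.2, -1.4, 0.9]
gripper_width: 0.003
gripper_force: 1.3
```

```bash
python3 st.py; python3 - <<'E'
from h import *
crop(read_camera("scene"),150,100,160,110,5,"pics/s3.png")
E
```

```text
pos [ 0.5793 -0.115   0.1256] rel in tool mm [ 18.969  -49.9353] x yaw -145.8545842268986 ang -76.65509694009017 f [ 2.5892  0.049  -0.9244] q7 [ 0.0324  0.4888  0.116   1.8472 -0.0716  0.8129  2.351 ] 9.35
```

View pics/s3.png

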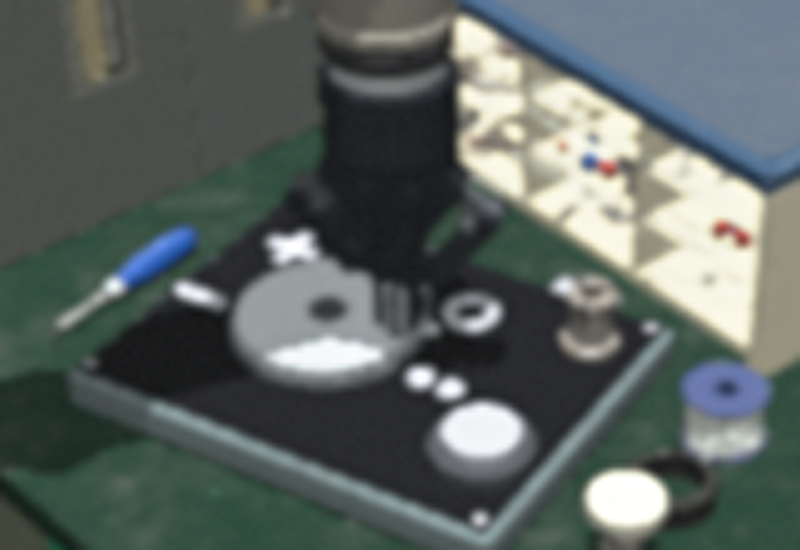

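The nose is at about (430,328), still short of the ring at (472,313). I'll push 20° more, back off along +x, rise and look.

>>> step_arm(
  steps=[
    {"travel":[-0.087,-0.029,0],"turn":[0,0,-0.8]},
    {"travel":[-0.087,-0.029,0],"turn":[0,0,-0.8]},
    {"travel":[-0.087,-0.029,0],"turn":[0,0,-0.8]},
    {"travel":[-0.087,-0.029,0],"turn":[0,0,-0.8]},
    {"travel":[-0.055,-0.018,0],"turn":[0,0,-0.5]},
    {"travel":[-0.033,-0.01,0],"turn":[0,0,-0.3]},
    {"travel":[0,0,0],"turn":[0,0,0]},
    {"travel":[0,0,0],"turn":[0,0,0]},
  ],
)

```text
t: 10.2
tool_pos: [0.5974, -0.1067, 0.126]
tool_rot: [[-0.589, -0.808, -0.0], [-0.808, 0.589, -0.001], [0.001, -0.0, -1.0]]
ft_force: [-0.4, -2.2, -1.0]
gripper_width: 0.001
gripper_force: 1.1
```

```bash
python3 st.py
```

```text
pos [ 0.5974 -0.1067  0.126 ] rel in tool mm [ 17.4475 -50.2858] x yaw -126.0911151723321 ang -55.22616738796606 f [ 1.9827 -0.9328  0.9969] q7 [ 0.0819  0.5073  0.0312  1.8068 -0.0192  0.828   2.6339] 10.2
```

>>> step_arm(
  steps=[
    {"travel":[0.2,0,0],"turn":[0,0,0]},
    {"travel":[0.3,0,0],"turn":[0,0,0]},
    {"travel":[0,0,-0.7],"turn":[0,0,0]},
    {"travel":[0.3,0,-0.8],"turn":[0,0,0]},
    {"travel":[0.8,0,0],"turn":[0,0,0]},
    {"travel":[0.9,0,0],"turn":[0,0,0]},
    {"travel":[0.9,0,0],"turn":[0,0,0]},
    {"travel":[0.7,0,0],"turn":[0,0,0]},
    {"travel":[0,0,0],"turn":[0,0,0]},
  ],
)

```text
t: 11.1
tool_pos: [0.4975, -0.2434, 0.1866]
tool_rot: [[-0.595, -0.804, -0.001], [-0.804, 0.595, -0.002], [0.002, -0.0, -1.0]]
ft_force: [0.1, -0.1, -0.0]
gripper_width: -0.004
gripper_force: 0.0
```

```bash
python3 st.py; python3 - <<'E'
from h import *
c=read_camera("top");s=read_camera("scene")
K=lambda c,u0,v0,w,h,f:cv2.resize(c["img"][v0:v0+h,u0:u0+w,::-1],None,fx=f,fy=f,interpolation=cv2.INTER_CUBIC)
cv2.imwrite("pics/b4.png",np.hstack([K(c,165,150,50,60,8),K(s,190,135,50,60,8)]))
E
```

```text
pos [ 0.4975 -0.2434  0.1866] rel in tool mm [186.3593 -51.4076] x yaw -126.48912085022458 ang -111.06750745162073 f [ 0.0296 -0.1268  0.0041] q7 [ 0.3293  0.3488  0.0578  1.8938 -0.0221  0.9001  2.9021] 11.1
```

View pics/b4.png

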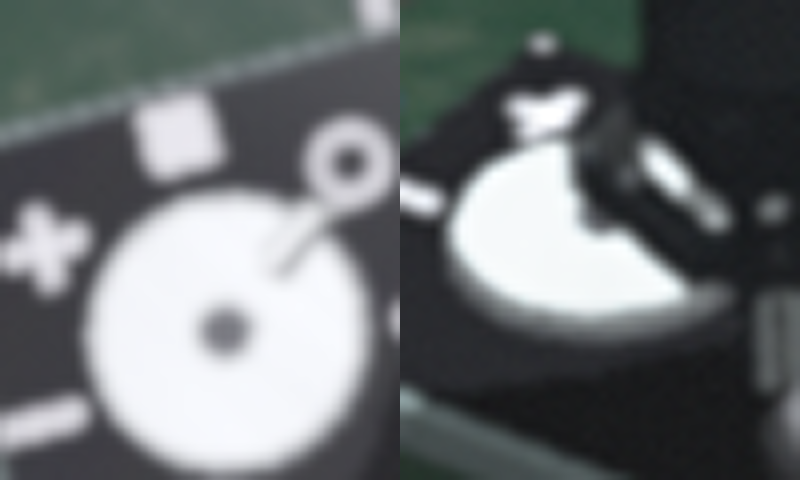

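In the top view the tab runs from about (270,265) to (325,203), close to the line from the cap (226,332) to the ring (348,163). I'll compute its angle.

```bash
python3 - <<'E'
from h import *
c=read_camera("top")
f=lambda u,v,z:ray(c,165+(u+.5)/8-.5,150+(v+.5)/8-.5,z)[:2]
ax=f(226,332,.045); rg=f(348,163,.034); a=lambda d:np.degrees(np.arctan2(d[1],d[0]))
print(ax,rg,a(rg-ax),np.linalg.norm(rg-ax))
# predicted pixels of tab top/foot outlines for candidate angles
for th in (-44,-40,-36,-32,-28):
    e=np.array([np.cos(np.radians(th)),np.sin(np.radians(th))]); n=np.array([-e[1],e[0]])
    P=lambda r,t,z:np.round((pix(c,np.r_[ax+r*e+t*n,z])-[165,150]+.5)*8-.5).astype(int)
    print(th,[P(r,t,.075).tolist() for r,t in((.03,.005),(.03,-.005),(.064,-.005),(.064,.005))],"nose",P(.069,0,.048))
g=c["img"][150:210,165:215].mean(2)
print(g[20:37,28:46].astype(int))
E
```

```text
[ 0.5681 -0.0634] [ 0.6399 -0.1104] -33.23078073385536 0.08583524550604739
-44 [[258, 264], [276, 282], [336, 222], [318, 204]] nose [345 212]
-40 [[254, 261], [272, 277], [328, 214], [310, 197]] nose [336 204]
-36 [[249, 259], [269, 274], [320, 206], [300, 191]] nose [327 197]
-32 [[244, 256], [265, 270], [312, 199], [291, 186]] nose [317 190]
-28 [[239, 255], [261, 267], [303, 193], [281, 181]] nose [307 184]
[[ 89  71  69  68  69  70  70  71  76 107 161 195 193 159 109  83  91 134]
 [ 74  69  69  69  69  70  70  70  75 102 155 193 196 170 128 104 115 155]
 [ 78  79  77  75  74  72  72  70  73  92 142 186 202 191 169 154 163 188]
 [120 126 120 110 103  97  87  77  75  88 125 169 197 205 202 198 201 207]
 [180 186 181 172 163 151 131 109 101 116 138 161 187 204 211 212 209 200]
 [222 225 223 218 213 203 185 163 155 169 186 188 189 195 197 194 183 164]
 [242 243 243 242 239 233 222 207 200 210 219 212 195 180 163 147 129 110]
 [248 248 248 249 248 245 238 228 225 229 229 213 183 149 119  95  83  77]
 [249 249 249 249 248 245 239 235 234 233 221 196 161 122  92  76  71  71]
 [249 249 249 248 246 240 237 237 235 224 205 186 168 139 104  81  72  70]
 [250 250 249 247 242 237 237 237 228 209 197 203 202 180 139  98  77  71]
 [250 250 250 247 241 238 238 231 213 200 211 227 229 212 174 127  91  74]
 [250 250 250 248 242 238 232 216 200 207 228 242 243 231 203 160 116  85]
 [250 250 250 248 242 234 221 204 203 223 240 248 248 242 223 189 143 100]
 [249 250 250 248 244 236 224 214 222 237 246 249 250 247 236 209 165 115]
 [248 249 249 249 248 245 239 235 239 245 249 250 250 249 243 222 184 134]
 [242 244 247 249 249 249 248 247 248 249 250 250 250 250 246 233 203 155]]
```

```bash
python3 - <<'E'
from h import *
c=read_camera("top"); ax=np.array([.5681,-.0634])
for th in (-50,-47,-44,-41,-38,-35,-32):
    e=np.array([np.cos(np.radians(th)),np.sin(np.radians(th))]); n=np.array([-e[1],e[0]])
    P=lambda r,t,z:np.round((pix(c,np.r_[ax+r*e+t*n,z])-[165,150]+.5)*8-.5).astype(int).tolist()
    print(th,"side mid",P(.03,-.005,.06),P(.05,-.005,.06),P(.064,-.005,.06))
E
```

```text
-50 side mid [285, 292] [324, 261] [351, 239]
-47 side mid [283, 288] [320, 255] [346, 232]
-44 side mid [281, 285] [316, 250] [341, 226]
-41 side mid [279, 282] [312, 245] [335, 220]
-38 side mid [276, 279] [308, 241] [329, 214]
-35 side mid [274, 276] [303, 236] [323, 209]
-32 side mid [271, 274] [298, 232] [317, 203]
```

The tab is at about -38 to -39° and the ring at about -34°. That is within tolerance but off centre, so I'll return and nudge about 4.5° more.

>>> step_arm(
  steps=[
    {"travel":[-0.7,0,0],"turn":[0,0,0]},
    {"travel":[-0.9,0,0],"turn":[0,0,0]},
    {"travel":[-0.9,0,0],"turn":[0,0,0]},
    {"travel":[-0.8,0,0],"turn":[0,0,0]},
    {"travel":[-0.3,0,0.8],"turn":[0,0,0]},
    {"travel":[0,0,0.7],"turn":[0,0,0]},
    {"travel":[0,0,0],"turn":[0,0,0]},
    {"travel":[-0.2,0,0],"turn":[0,0,0]},
    {"travel":[-0.1,0,0],"turn":[0,0,0]},
    {"travel":[-0.1,0,0],"turn":[0,0,0]},
    {"travel":[-0.05,0,0],"turn":[0,0,0]},
    {"travel":[-0.05,0,0],"turn":[0,0,0]},
    {"travel":[-0.049,-0.017,0],"turn":[0,0,-0.45]},
    {"travel":[-0.049,-0.017,0],"turn":[0,0,-0.45]},
    {"travel":[0,0,0],"turn":[0,0,0]},
    {"travel":[0,0,0],"turn":[0,0,0]},
    {"travel":[0,0,0],"turn":[0,0,0]},
  ],
)

```text
t: 13.0
tool_pos: [0.6011, -0.104, 0.1265]
tool_rot: [[-0.524, -0.852, 0.0], [-0.852, 0.524, -0.001], [0.0, -0.001, -1.0]]
ft_force: [0.4, -1.4, 2.0]
gripper_width: -0.005
gripper_force: 1.1
```

```bash
python3 st.py
```

```text
pos [ 0.6011 -0.104   0.1265] rel in tool mm [ 17.1013 -50.4924] x yaw -121.57733987952558 ang -50.288106669599564 f [ 0.9619 -1.1199 -1.9627] q7 [ 0.1126  0.5103 -0.0152  1.798   0.0108  0.8328  2.6825] 13.0
```

>>> step_arm(
  steps=[
    {"travel":[0.2,0,0],"turn":[0,0,0]},
    {"travel":[0.3,0,0],"turn":[0,0,0]},
    {"travel":[0,0,-0.7],"turn":[0,0,0]},
    {"travel":[0,0,-0.8],"turn":[0,0,0]},
    {"travel":[0.6,-0.115,0],"turn":[0,0,0]},
    {"travel":[0.6,-0.115,0],"turn":[0,0,0]},
    {"travel":[0.6,-0.115,0],"turn":[0,0,0]},
    {"travel":[0.6,-0.115,0],"turn":[0,0,0]},
    {"travel":[0,0,0],"turn":[0,0,0.7]},
    {"travel":[0,0,0],"turn":[0,0,1]},
    {"travel":[0,0,0],"turn":[0,0,1]},
    {"travel":[0,0,0],"turn":[0,0,1]},
    {"travel":[0,0,0],"turn":[0,0,1]},
    {"travel":[0,0,0],"turn":[0,0,0.7]},
    {"travel":[0,0,0],"turn":[0,0,0]},
    {"travel":[0,0,0],"turn":[0,0,0]},
  ],
)

```text
t: 14.6
tool_pos: [0.5556, -0.212, 0.1861]
tool_rot: [[-0.852, -0.523, -0.0], [-0.523, 0.852, 0.0], [0.0, 0.0, -1.0]]
ft_force: [0.4, 0.3, 0.1]
gripper_width: -0.003
gripper_force: 0.0
```

```bash
python3 st.py; python3 - <<'E'
from h import *
c=read_camera("top");s=read_camera("scene"); p=ctrl.observe()['tool_pos']-[0,0,.0726]
K=lambda c,u0,v0,w,h,f:cv2.resize(c["img"][v0:v0+h,u0:u0+w,::-1],None,fx=f,fy=f,interpolation=cv2.INTER_CUBIC)
cv2.imwrite("pics/b5.png",np.hstack([K(c,165,150,50,60,8),K(s,205,145,50,60,8)]))
print((pix(s,p)-[205,145])*8, p)
ax=np.array([.5681,-.0634])
for th in (-42,-39,-36,-33,-30):
    e=np.array([np.cos(np.radians(th)),np.sin(np.radians(th))]); n=np.array([-e[1],e[0]])
    P=lambda r,t,z:np.round((pix(c,np.r_[ax+r*e+t*n,z])-[165,150]+.5)*8-.5).astype(int).tolist()
    print(th,"side mid",P(.03,-.005,.06),P(.05,-.005,.06),P(.064,-.005,.06))
print(c["img"][150:210,165:215].mean(2)[20:37,28:46].astype(int))
E
```

```text
pos [ 0.5556 -0.212   0.1861] rel in tool mm [  87.6298 -121.0598] x yaw -148.45889431078885 ang -94.35798525675918 f [-0.4514  0.028  -0.1439] q7 [ 0.2159  0.4155  0.0981  1.7972 -0.0496  0.9317  2.4566] 14.6
[331.1043 171.2721] [ 0.5559 -0.2119  0.1136]
-42 side mid [280, 283] [313, 247] [337, 222]
-39 side mid [277, 280] [309, 242] [331, 216]
-36 side mid [275, 277] [304, 238] [325, 210]
-33 side mid [272, 274] [300, 234] [319, 205]
-30 side mid [269, 272] [295, 230] [312, 200]
[[ 91  72  70  70  70  71  72  73  78 109 163 198 196 161 112  84  85 107]
 [ 75  70  69  70  70  71  71  71  76 105 158 196 199 172 130 100  96 119]
 [ 82  81  77  77  76  74  73  74  82 103 150 191 206 195 170 145 128 137]
 [129 127 118 116 109  96  87  96 120 137 157 189 208 209 201 186 165 158]
 [189 187 180 177 169 150 133 144 174 189 190 196 201 204 205 197 180 170]
 [228 227 224 222 216 201 184 190 212 222 213 198 183 175 178 177 172 173]
 [246 246 245 244 240 229 216 218 231 231 213 184 150 128 132 147 163 173]
 [250 251 251 250 247 238 230 233 235 224 196 159 122 100 111 143 165 175]
 [251 251 251 250 246 239 237 238 229 208 184 164 142 119 128 154 172 177]
 [251 251 250 247 242 239 240 234 216 198 200 203 188 160 154 167 177 179]
 [252 251 249 243 239 240 237 223 204 205 224 230 217 191 174 177 181 181]
 [252 252 249 242 238 238 228 208 202 222 239 241 226 200 186 184 184 184]
 [252 252 249 243 238 230 212 201 216 236 246 241 223 199 189 187 187 186]
 [252 252 250 246 240 226 210 212 231 245 247 236 215 196 191 190 189 188]
 [251 252 251 250 246 237 229 233 243 248 245 228 207 196 193 193 192 190]
 [250 251 251 252 251 248 246 247 250 250 242 223 204 197 197 195 194 192]
 [245 246 249 251 252 252 252 252 252 249 238 220 203 199 199 199 197 192]]
```

View pics/b5.png

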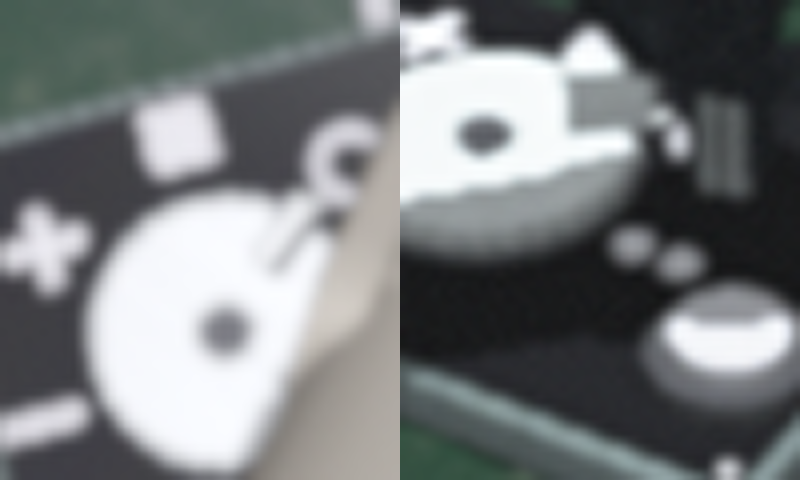

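The tab now lines up at about -34.5°, aimed at the ring centre (348,163), and the tip is above the button. Descend to press.

>>> step_arm(
  steps=[
    {"travel":[0,0,0.4],"turn":[0,0,0]},
    {"travel":[0,0,0.5],"turn":[0,0,0]},
    {"travel":[0,0,0.4],"turn":[0,0,0]},
    {"travel":[0,0,0.2],"turn":[0,0,0]},
    {"travel":[0,0,0.05],"turn":[0,0,0]},
    {"travel":[0,0,0.05],"turn":[0,0,0]},
    {"travel":[0,0,0.05],"turn":[0,0,0]},
    {"travel":[0,0,0.05],"turn":[0,0,0]},
    {"travel":[0,0,0],"turn":[0,0,0]},
  ],
)

```text
t: 15.6
tool_pos: [0.5563, -0.2119, 0.1188]
tool_rot: [[-0.853, -0.522, 0.001], [-0.522, 0.853, -0.0], [-0.001, -0.0, -1.0]]
ft_force: [-1.9, 0.9, 4.5]
gripper_width: -0.002
gripper_force: 2.4
```

>>> step_arm(
  steps=[
    {"travel":[0,0,0.04],"turn":[0,0,0]},
    {"travel":[0,0,0.04],"turn":[0,0,0]},
    {"travel":[0,0,0.02],"turn":[0,0,0]},
    {"travel":[0,0,0],"turn":[0,0,0]},
  ],
)

```text
t: 16.0
tool_pos: [0.5565, -0.2121, 0.1183]
tool_rot: [[-0.853, -0.522, 0.001], [-0.522, 0.853, 0.0], [-0.001, 0.0, -1.0]]
ft_force: [-9.3, 3.9, 26.6]
gripper_width: -0.001
gripper_force: 13.2
```

26.6 N with almost no further travel, so the button is fully down. I'll lift clear.

>>> step_arm(
  steps=[
    {"travel":[0,0,-0.1],"turn":[0,0,0]},
    {"travel":[0,0,-0.3],"turn":[0,0,0]},
    {"travel":[0,0,-0.7],"turn":[0,0,0]},
    {"travel":[0,0,-0.9],"turn":[0,0,0]},
    {"travel":[0,0,-0.9],"turn":[0,0,0]},
    {"travel":[0,0,-0.5],"turn":[0,0,0]},
    {"travel":[0,0,0],"turn":[0,0,0]},
    {"travel":[0,0,0],"turn":[0,0,0]},
  ],
)

```text
t: 16.8
tool_pos: [0.5562, -0.2117, 0.2502]
tool_rot: [[-0.853, -0.523, 0.001], [-0.523, 0.853, -0.0], [-0.001, -0.0, -1.0]]
ft_force: [-0.7, 0.1, -0.4]
gripper_width: 0.002
gripper_force: 0.0
```

```bash
python3 st.py; python3 - <<'E'
from h import *
s=read_camera("scene"); crop(s,160,125,150,100,5,"pics/s6.png")
E
```

```text
pos [ 0.5562 -0.2117  0.2502] rel in tool mm [  86.9492 -121.1369] x yaw -148.4980302825498 ang -94.1679467923222 f [0.6016 0.4393 0.4447] q7 [ 0.2083  0.3473  0.1056  1.7378 -0.0414  1.058   2.4486] 16.8
```

View pics/s6.png

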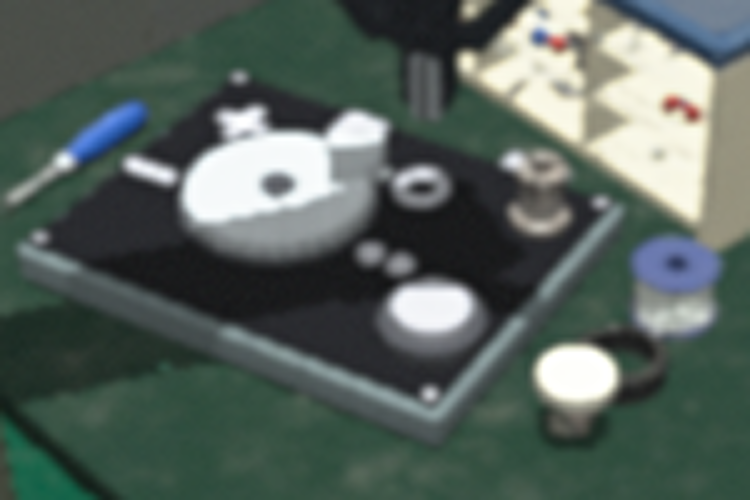

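The button at (432,305) is up, the tab nose at (383,173) points at the ring (421,186), and the bystanders are unmoved. One quick check of the nose, then I hand in.

```bash
python3 - <<'E'
from h import *
s=read_camera("scene"); g=lambda u,v,z:ray(s,160+(u+.5)/5-.5,125+(v+.5)/5-.5,z)[:2]
ax=g(277,184,.045); a=lambda d:np.degrees(np.arctan2(d[1],d[0]))
e=[a(g(383,173,z)-ax) for z in(.044,.05)]; r=a(g(421,186,.034)-ax); print(e,r)
E
```

```text
[np.float64(-31.934110267128798), np.float64(-39.35257270614116)] -34.62201826054388
```

```bash
python3 -c "
from bench import ctrl
print(ctrl.close_job())"
```

```text
the job is handed in; nothing more can be done
None
```

I pushed the tab round to the ring symbol (within about 2° by camera estimate), pressed the set button fully down and let it come back up, and handed the job in; no verdict came back. The robot was clear of everything and no bystander looked moved in the last picture.

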